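# Clamp a rock sample in the microscopy jig

### The arm

A 6-joint arm with a two-finger parallel gripper is mounted at the origin on the work surface. World frame = base frame: x ahead of the robot, y to its left, z up, the work surface at z = 0. Lengths are in mm, angles in rad, forces in N, time in s.
With the tool pointing down it reaches from about 275 to 1000 mm from the base axis. Payload 8.4 kg.
Tool frame: the origin (TCP) lies midway between the tips of the shut fingers; the grasp point (between the pads) lies 19 mm behind it; z points along the fingers, y is the line along which they close (so a half turn about z gives the same grasp; the last joint's range is limited). The gripper opens to 85 mm and grips with 20 to 120 N. Pads are 22 mm wide; open, the fingers measure 114 mm over their backs; the gripper's body (76 mm by 85 mm) begins 54 mm behind the grasp point. The pads swing forward as they close: fully open they stand 13 mm farther back than shut.
Start: joints at [-0.002, 0.353, 1.633, -0, 1.155, -0.002], TCP at [625.002, -0, 231.281] pointing down, gripper open.
Joint ranges: [-2.63, 2.63], [-0.92, 2.1], [0.06, 2.66], [-1.3, 4.44], [0, 2.69], [-3.02, 3.02]. Speed limits (rad/s): [2.22, 2.22, 2.79, 3.14, 3.14, 3.14].

### API

Orientations are given as [roll, pitch, yaw] about the fixed x, y, z axes, in that order (R = Rz(yaw) Ry(pitch) Rx(roll)).
In Python, from rig import r gives the robot as it stands.
- The arm moves only by the shell command python3 -m inch 'ROWS' [OPENING] [FORCE]. ROWS is JSON, a list that holds one entry, the list of rows, each a list of 6 numbers: the shift along the tool's x, y, z scaled (see below), then the turn, a rotation vector about the tool's x, y, z scaled (see below). In form: [[[tx, ty, tz, wx, wy, wz], ...]]. A call has 1 to 8 rows; each row is the pose to reach, as a shift and turn from the pose commanded when the call began, along the tool's axes at that moment, turning the shorter way round; what a row does not reach only later rows make up. The controller multiplies each number of a shift by 20 cm and each number of a turn by pi rad. A row lasts 1/12 s, in which the tool goes at most 41.7 mm and 7.16 degrees, less where a joint would pass 70% of its speed; a pose out of reach is approached as far as the arm can. A call with a number of a shift or a turn outside -1 to 1 is refused whole. A call with a gripper value outside its range is refused whole. OPENING is the gripper's target within -1 to 1 (fully open at 1, half-way at 0, shut at -1), set as the call begins (- or left out, the last holds). The fingers move at their own pace and stop on an object; FORCE is the grip in N (left out, the last holds). Time passes only in rows, so rows that repeat a pose let the fingers close. It gives the time, the measured TCP pose, the force, the opening and the grip force at its end, in the units of the state.
- r.sense(): the state, without advancing time (a new reading comes with each control period).
- r.grab_frame(name): name is "scene" or "side" or "wrist"; returns the picture (420x560x3 uint8, red, green, blue); there is no depth.
- r.camera_info(name): a dict with "K" (3x3 intrinsics, pixels), "rvec" (rotation vector, rad) and "tvec" (3), from world to camera coordinates, as OpenCV has them; the wrist camera has in their place "mount" (4x4, takes a point from camera to tool coordinates, whose origin is the TCP and whose axes are the flange's). Camera axes: x right, y down, z forward; pixel columns grow to the right and rows downward; lengths in mm; the calibration is good to about 2 mm. The wrist camera is an equidistant fisheye: a pixel r from the principal point sees the ray r / f radians off the axis. A picture is of the moment at which its call begins: read the wrist's pose just before it. camera_info takes no time and is no camera call.
- r.sign_off(): hands the job in; it is judged then, once.
The state is a dict: "clock": time; "qpos": joint angles; "qvel": joint speeds; "joint_efforts": joint torques, N m; "eef_pos": TCP position; "tcp_rot": TCP orientation; "contact_force": force on the tool from outside, world axes, zero at the start; "wrist_torque": the same for the moment, N m; "opening": opening from 0.0 (shut) to 1.0 (fully open); "grasp_force": force on a finger pad.
Only numpy, scipy, OpenCV 4.12 (cv2) and the standard library are available. Lean on these libraries where they do the work, as an engineer would, in place of code of your own. Each camera call takes 0.05 s, during which the arm holds its last target. There are 200 camera calls.

### The job

Push the long rock slab that lies in the jig along its channel until it is home against the steel end stop, and then push the upright clamp lever over, away from the channel, past its dead point until it snaps down into lock and the rubber foot holds the slab. Only push: do not lift or tip the slab, and leave the other things on the bench undisturbed. Finish with the hand clear of everything.

Things in the scene. Friction and masses are not known exactly. Their poses are not given: they have to be found in the camera images.
- jig: Sample jig, an L-shaped aluminium plate 12 mm thick, fixed to the bench; place and yaw vary. Origin at bench level, z = 0. In its axes (x, y level, z up; mm): a channel along y, centred at x = -40, 48 wide between low rails (tops 19 above the bench), floor 12 above the bench, open end y = -185, end stop at y = +15. The clamp is at x = 5 to 61, y = -17 to 17, 74 tall.
- stop (a point): Centre of the end stop's face at floor level, jig (-40, 15, 12) mm; the face looks to jig -y. The stop is a steel bar 60 mm wide whose top is 34 mm above the bench.
- sample: Sawn grey rock slab, loose in the channel: 44 (jig x) x 90 (jig y) x 30 mm tall, 0.2 to 0.4 kg, 2 mm play to each rail, needs 1 to 4 N to slide. Origin at the centre of its underside, axes as the jig's within a degree. Starts 35 to 65 mm short of the stop; home, its origin is at jig (-40, -30, 12) mm.
- clamp_lever (a joint): Lever angle, rad. 0: open, standing up, leaning 0.1 rad towards the channel. Grows as the lever swings to jig +x (away from the channel) and down; 1.45: locked stop, 1.35 rad from vertical. Dead point 0.80: before it a spring drives the lever back to 0 (about 8 N at the handle at the start, falling to none at the dead point); past it the spring snaps it to 1.45 and holds it there.
- handle (a point): Point on the axis of the lever's black round rubber grip (18 mm thick, 58 mm long), 85 mm from the pivot, in the plane jig y = 0; the free end is 104 mm from the pivot. Moves with the lever.
- lever_pivot (a point): Point on the lever's hinge axis, which is level and runs along jig y; fixed at jig (42, 0, 68) mm.
- clamp_foot: Round rubber foot, 16 mm across, under the end of the clamp's hold-down arm (plane jig y = 0). Origin at the centre of its underside. Open, it hangs about 33 mm over the slab's top, arm and foot being at jig x -62 to 25, 52 to 112 mm above the bench. It comes down as the lever goes over; locked, it presses a slab that is home with about 7 N (spring, 1.5 N per mm).
- short_rock: Bystander, not to be disturbed: a short grey rock block, 42 x 40 x 28 mm. Origin at the centre of its underside.
- vial: Bystander, not to be disturbed: a small capped glass vial, 28 mm across, 55 mm tall. Origin at the centre of its underside.
- objective: Bystander, not to be disturbed: a microscope objective standing upright, steel, 26 mm across, 44 mm tall. Origin at the centre of its underside.
- dish: Bystander, not to be disturbed: a shallow open glass dish, 90 mm across, 16 mm tall. Origin at the centre of its underside.
- mug: Bystander, not to be disturbed: a white mug, 80 mm across, 95 mm tall. Origin at the centre of its underside.
- wash_bottle: Bystander, not to be disturbed: a white plastic bottle, 64 mm across, 160 mm tall. Origin at the centre of its underside.
- brush: Bystander, not to be disturbed: a hand brush lying on the bench. Origin at the centre of its underside (its middle).
Not all that is in view belongs to the job. What is shaped like the sample but purple or yellow is not meant.

How it is judged (in metres and radians):
On the way, in this order (a step that is already met when the one before it is completed fails the run):
1. the slab is home against the end stop (within 3.5 mm), the clamp still open (y of sample in the frame of jig between -0.0335 and -0.0265 m and x of sample in the frame of jig between -0.046 and -0.034 m and angle between the y axis of sample and the y axis of jig, either way round below 0.12 rad and angle between sample's own z axis and vertical below 0.06 rad and value of joint clamp_lever below 0.3 rad), for 0.2 s.
2. the lever has snapped into lock with the slab home (y of sample in the frame of jig between -0.0335 and -0.0265 m and x of sample in the frame of jig between -0.046 and -0.034 m and angle between the y axis of sample and the y axis of jig, either way round below 0.12 rad and angle between sample's own z axis and vertical below 0.06 rad and value of joint clamp_lever above 1.38 rad), for 0.2 s.
At the end, for the whole second after the job is handed in: The slab lies flat in the channel, at rest, with its end within 3.5 mm of the end stop; the lever is locked (joint above 1.38 rad) and the rubber foot presses on the slab with more than 2 N (all of step 2 and contact force between clamp_foot and sample above 2 N and linear speed of sample below 0.02 m/s and height (world z) of sample below 0.016 m); the robot touches nothing.
It fails at once if the slab is lifted or carried (more than 8 mm off the channel floor) or tipped (height (world z) of sample above 0.02 m or angle between sample's own z axis and vertical above 0.2 rad).
It fails at once if a bystander is pushed more than 20 mm (distance of any of short_rock, vial, objective, dish, mug, wash_bottle, brush from where it was at the start of the episode above 0.02 m).
It fails at once if a standing bystander is tipped (angle between any of short_rock, vial, objective, dish, mug, wash_bottle's own z axis and vertical above 0.35 rad).
It also fails if it takes over 43 s, if anything falls off the work surface, if the arm or the gripper's body presses on something with over 40 N, if the wrist force passes 120 N, or if a joint passes its speed limit or range.

## Working session

There is one attempt and no reset: what is moved stays moved. The work goes in short steps, Python scripts to look and compute and a shell command to move; the robot and the scene stay as the last step left them, time stands still between calls to the robot, and variables do not carry over. Pictures are saved under pics/ and viewed, at most 10 in all, crops included, and the job is handed in when it is done.

```bash
mkdir -p pics; python3 - <<'E'
from rig import r
import cv2
for n in ("scene","side","wrist"):
    im=r.grab_frame(n); cv2.imwrite(f"pics/{n}0.png",cv2.resize(im[:,:,::-1],(800,600),interpolation=cv2.INTER_CUBIC))
    print(n,r.camera_info(n))
s=r.sense();print(s)
E
```

```text
scene {'K': array([[472.27733174,   0.        , 283.87054027],
       [  0.        , 472.27733174, 208.20424007],
       [  0.        ,   0.        ,   1.        ]]), 'rvec': array([ 2.42084002,  0.92278622, -0.27383014]), 'tvec': array([-375.6751588 , -226.40943827, 1813.97444044])}
side {'K': array([[504.61168523,   0.        , 285.12072525],
       [  0.        , 504.61168523, 218.35292635],
       [  0.        ,   0.        ,   1.        ]]), 'rvec': array([ 0.05823701, -2.78098961,  1.37959505]), 'tvec': array([ 519.2092628 ,   83.71054313, 1395.86354601])}
wrist {'K': array([[325.1922621 ,   0.        , 277.93705309],
       [  0.        , 325.1922621 , 209.48137083],
       [  0.        ,   0.        ,   1.        ]]), 'mount': array([[-1.34340700e-03, -9.63040637e-01, -2.69352792e-01,
         6.84670304e+01],
       [ 9.99998469e-01, -9.91676964e-04, -1.44189976e-03,
        -5.99440872e-01],
       [ 1.12149710e-03, -2.69354317e-01,  9.63040495e-01,
        -1.42879658e+02],
       [ 0.00000000e+00,  0.00000000e+00,  0.00000000e+00,
         1.00000000e+00]])}
{'clock': 0.15, 'qpos': array([-2.44212723e-03,  3.53503869e-01,  1.63392495e+00,  1.08872725e-05,
        1.15516671e+00, -2.37371105e-03]), 'qvel': array([ 0.00162797, -0.0027916 , -0.00195486,  0.00059825, -0.00137682,
       -0.00161935]), 'joint_efforts': array([-7.39769093e-04, -6.05638933e+01, -3.42338884e+01, -2.29960733e-05,
        6.16452831e-03, -4.00942213e-05]), 'eef_pos': array([ 6.24669103e+02, -2.21065646e-02,  2.30741290e+02]), 'tcp_rot': array([-3.14058980e+00, -1.23364561e-05,  1.57072350e+00]), 'contact_force': array([ 0.1961184 ,  0.6863635 , -0.91101656]), 'wrist_torque': array([ 0.01265232, -0.01347952,  0.00039549]), 'grasp_force': 0.0, 'opening': 1.0021753349465945}
```

View pics/scene0.png

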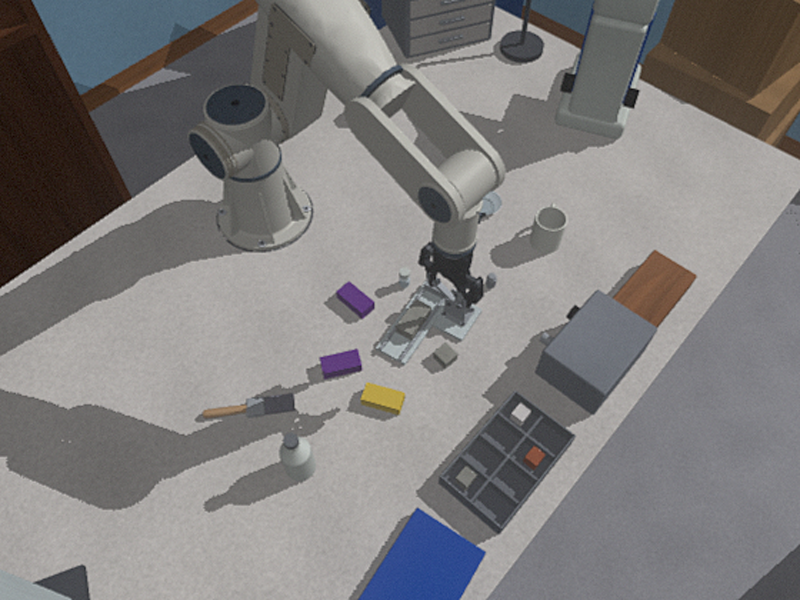

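View pics/wrist0.png

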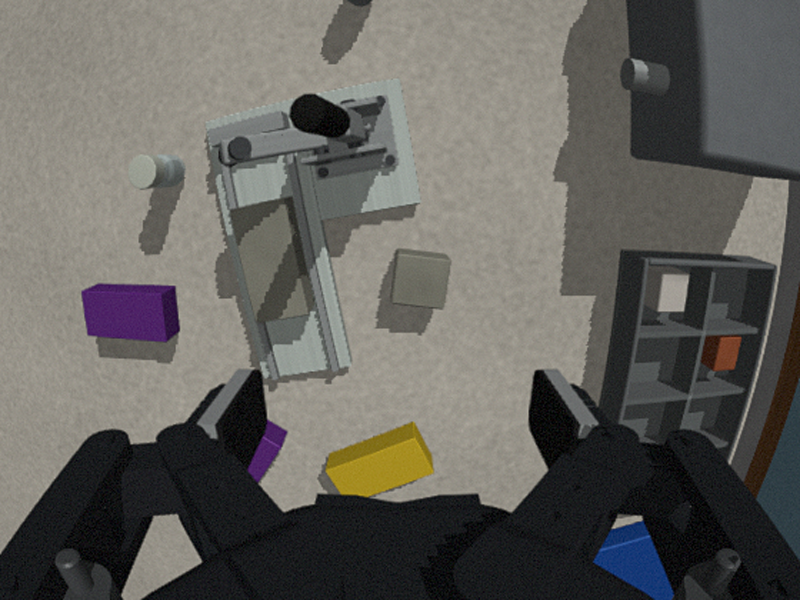

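The wrist view shows the jig with its channel running up the image. The open end is near (305,375), the stop near (248,128) and the lever grip near (320,115). I'll rectify this to a plan view at z=12.

```bash
cat > h.py <<'E'
import numpy as np, cv2
from scipy.spatial.transform import Rotation as Ro
from rig import r
def look():
    s=r.sense(); im=r.grab_frame("wrist"); return s,im
def campose(s):
    ci=r.camera_info("wrist"); T=np.eye(4)
    T[:3,:3]=Ro.from_euler("xyz",s["tcp_rot"]).as_matrix(); T[:3,3]=s["eef_pos"]
    return T@ci["mount"],ci["K"]
def proj(P,s):
    W,K=campose(s); p=(np.asarray(P,float)-W[:3,3])@W[:3,:3]
    rho=np.linalg.norm(p[...,:2],axis=-1); th=np.arctan2(rho,p[...,2]); f=K[0,0]*th/np.maximum(rho,1e-9)
    return np.stack([K[0,2]+f*p[...,0],K[1,2]+f*p[...,1]],-1)
def plan(s,im,x0,x1,y0,y1,z,k):
    X,Y=np.meshgrid(np.arange(x0,x1,1/k),np.arange(y1,y0,-1/k))
    q=proj(np.stack([X,Y,0*X+z],-1),s).astype(np.float32)
    return cv2.remap(im[:,:,::-1].copy(),q[...,0],q[...,1],cv2.INTER_CUBIC)
def jig(P,x,y,yaw):
    P=np.asarray(P,float); c,n=np.cos(yaw),np.sin(yaw)
    return np.stack([x+c*P[...,0]-n*P[...,1],y+n*P[...,0]+c*P[...,1],P[...,2]],-1)
E
python3 - <<'E'
from h import *
import pickle
s,im=look(); pickle.dump((s,im),open("l0.pkl","wb"))
a=plan(s,im,470,740,20,290,12,2.2)
for i in range(0,270,50):
    u=int(i*2.2); cv2.putText(a,str(470+i),(u,10),0,.4,(0,0,255)); cv2.line(a,(u,0),(u,600),(0,0,255) ,1) if 0 else None
    cv2.putText(a,str(290-i),(0,u+4),0,.4,(0,0,255))
print(a.shape);cv2.imwrite("pics/plan0.png",a)
E
```

```text
(594, 594, 3)
```

View pics/plan0.png

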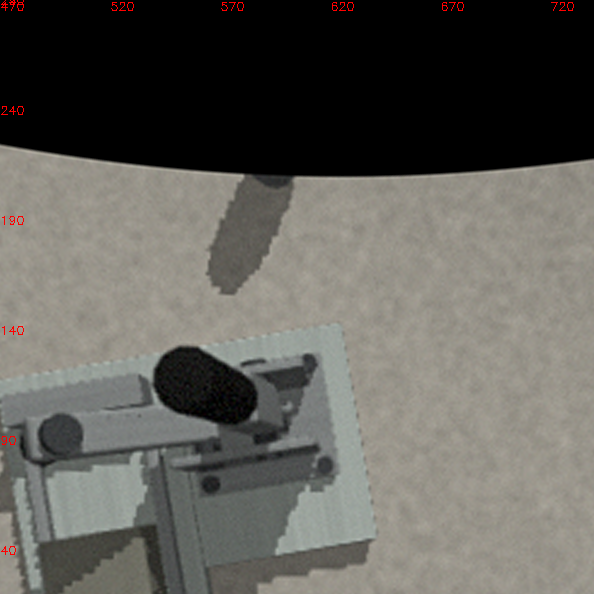

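The plan shows jig yaw of about 9.3°, with the clamp bolts centred near (260,422) px. That puts the jig origin at about (555, 93). Next I'll overlay that model to check it.

```bash
cat > ov.py <<'E'
from h import *
def overlay(s,im,pose,name,roi,sl=None,lev=0):
    u0,v0,u1,v1=roi; k=min(800/(u1-u0),600/(v1-v0))
    a=cv2.resize(im[v0:v1,u0:u1,::-1],None,fx=k,fy=k,interpolation=cv2.INTER_CUBIC)
    def ln(P,c,closed=True):
        q=((proj(jig(P,*pose),s)-[u0-.5,v0-.5])*k); cv2.polylines(a,[np.round(q).astype(int)],closed,c,1)
    for x in(-64,-16): ln([[x,-185,19],[x,15,19]],(0,0,255))
    ln([[-64,-185,12],[-16,-185,12]],(0,0,255))
    ln([[-70,15,34],[-10,15,34]],(0,255,255)); ln([[-70,15,12],[-10,15,12]],(0,128,255))
    ln([[42,-17,68],[42,17,68]],(255,0,255))
    t=lev-.1; ln([[42+66*np.sin(t),0,68+66*np.cos(t)],[42+104*np.sin(t),0,68+104*np.cos(t)]],(255,255,0))
    if sl is not None:
        ln([[-62,sl-45,42],[-18,sl-45,42],[-18,sl+45,42],[-62,sl+45,42]],(0,255,0))
    cv2.imwrite(name,a)
E
python3 - <<'E'
from ov import *
import pickle
s,im=pickle.load(open("l0.pkl","rb"))
overlay(s,im,(555.4,92.7,.163),"pics/ov0.png",(130,40,310,280),-80)
E
```

```text
(no output)
```

View pics/ov0.png

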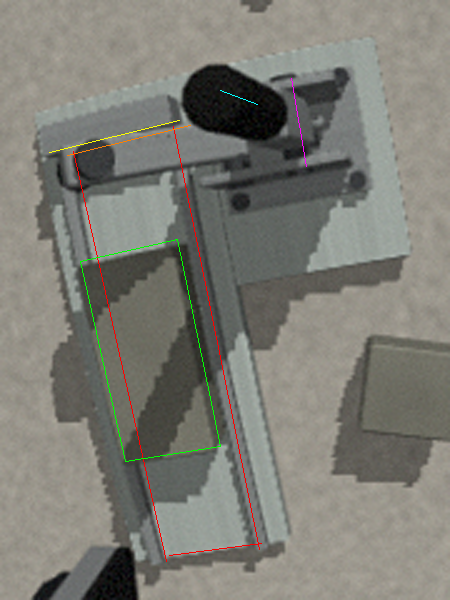

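The overlay fits to about 2 mm. The red and green lines lie on the channel and slab, and yellow lies on the stop's top edge. I'll take the jig as (556.5, 92.7, 0.16), with the slab at jig y of about -80. Next I move over the channel behind the slab with the fingers shut.

```bash
python3 -m inch '[[[-0.1,-0.1,0.1,-0.015,0,0],[-0.2,-0.2,0.25,0,0,-0.02],[-0.3,-0.3,0.4,0,0,-0.04],[-0.358,-0.412,0.55,0,0,-0.051],[-0.358,-0.412,0.63,0,0,-0.051],[-0.358,-0.412,0.63,0,0,-0.051],[-0.358,-0.412,0.63,0,0,-0.051],[-0.358,-0.412,0.63,0,0,-0.051]]]' -1 40
python3 - <<'E'
from ov import *
s,im=look(); print(s["eef_pos"],s["tcp_rot"],s["opening"])
overlay(s,im,(556.5,92.7,.16),"pics/ov1.png",(60,0,500,330),-80)
E
```

```text
clock: 0.87
eef_pos: [544.2, -71.5, 106.5]
tcp_rot: [3.139, 0.001, 1.731]
contact_force: [0.4, -0.0, 0.3]
opening: -0.0
grasp_force: 0.0
[544.24781388 -71.52892404 106.53989808] [3.13941937e+00 5.91518108e-04 1.73104770e+00] -0.0003216111540226165
```

View pics/ov1.png

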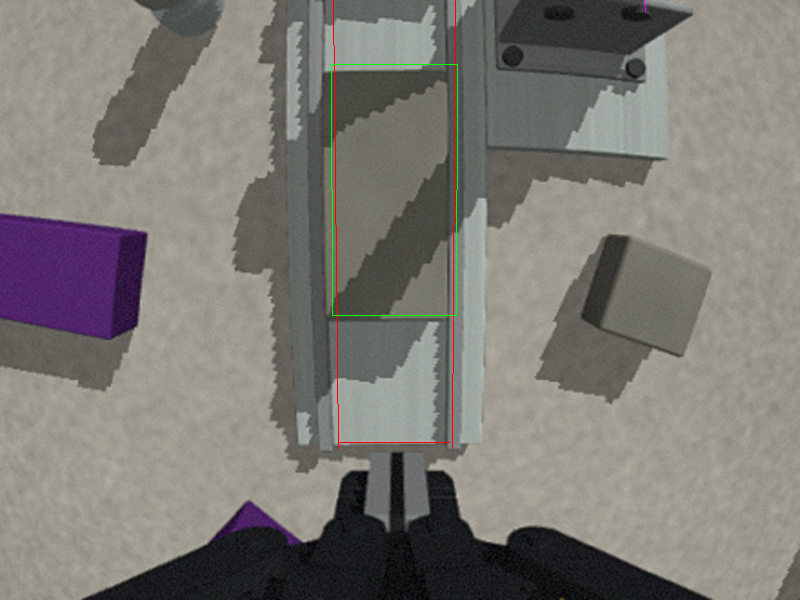

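The slab and rails sit about 3 mm left of the overlay, with the slab's rear edge at about (390,318). I'll correct the jig to about (554, 92.7, 0.165), then descend behind the slab.

```bash
python3 -m inch '[[[0,-0.016,0.1,0,0,-0.0015],[0,-0.016,0.2,0,0,-0.0015],[0,-0.016,0.3,0,0,-0.0015],[0,-0.016,0.38,0,0,-0.0015],[0,-0.016,0.41,0,0,-0.0015],[0,-0.016,0.41,0,0,-0.0015],[0,-0.016,0.41,0,0,-0.0015]]]' && python3 -m inch '[[[0.03,0,0,0,0,0],[0.06,0,0,0,0,0],[0.09,0,0,0,0,0],[0.12,0,0,0,0,0],[0.15,0,0,0,0,0],[0.18,0,0,0,0,0],[0.2,0,0,0,0,0],[0.2,0,0,0,0,0]]]'
```

```text
clock: 1.5
eef_pos: [540.5, -72.0, 24.2]
tcp_rot: [3.14, 0.0, 1.736]
contact_force: [0.8, 0.1, 0.3]
opening: 0.002
grasp_force: 0.0
clock: 2.17
eef_pos: [532.6, -31.7, 23.3]
tcp_rot: [-3.141, -0.0, 1.736]
contact_force: [0.1, -0.5, 1.1]
opening: -0.002
grasp_force: 0.0
```

```bash
python3 -m inch '[[[0.02,0,0,0,0,0],[0.04,0,0,0,0,0],[0.06,0,0,0,0,0],[0.08,0,0,0,0,0],[0.1,0,0,0,0,0],[0.12,0,0,0,0,0]]]' && python3 -m inch '[[[0.005,0,0,0,0,0],[0.01,0,0,0,0,0],[0.015,0,0,0,0,0],[0.02,0,0,0,0,0],[0.025,0,0,0,0,0]]]'
python3 - <<'E'
from ov import *
s,im=look(); print(s["eef_pos"],s["contact_force"])
overlay(s,im,(554,92.7,.165),"pics/ov2.png",(100,0,460,270),-30)
E
```

```text
clock: 2.67
eef_pos: [528.8, -8.6, 23.2]
tcp_rot: [-3.141, -0.0, 1.736]
contact_force: [-0.6, -2.3, -0.3]
opening: -0.001
grasp_force: 1.1
clock: 3.08
eef_pos: [528.0, -4.0, 23.2]
tcp_rot: [-3.141, -0.0, 1.736]
contact_force: [0.4, -1.6, -0.1]
opening: -0.003
grasp_force: 0.9
[528.0345999   -4.04944653  23.22767307] [ 0.44450103 -1.56170133 -0.05742819]
```

View pics/ov2.png

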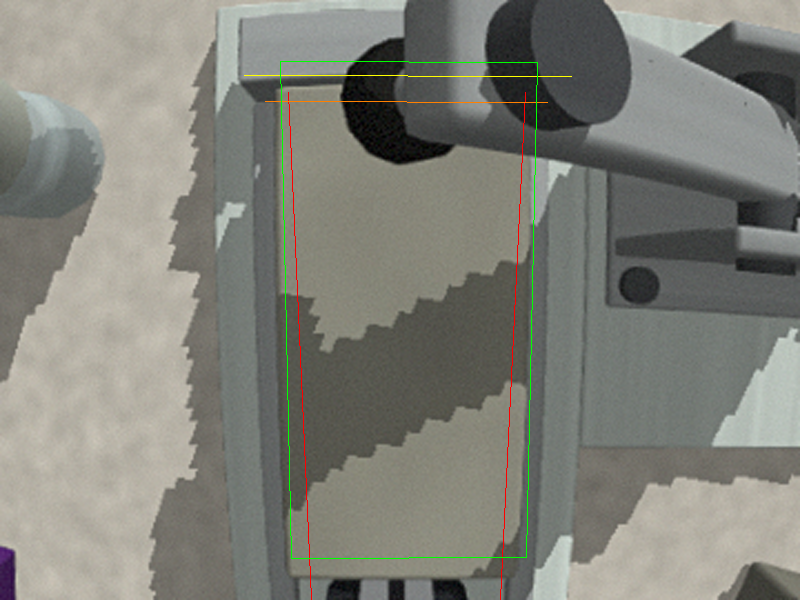

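The slab's rear edge at (400,577) is about 4 mm short of the predicted home line at 558. Force is still only at sliding level (1.6 N), so I'll push slowly until it rises.

```bash
python3 -m inch '[[[0.005,0,0,0,0,0],[0.01,0,0,0,0,0],[0.015,0,0,0,0,0],[0.015,0,0,0,0,0]]]'; python3 -m inch '[[[0.005,0,0,0,0,0],[0.01,0,0,0,0,0],[0.01,0,0,0,0,0]]]'
```

```text
clock: 3.47
eef_pos: [527.6, -1.0, 23.3]
tcp_rot: [3.142, 0.0, 1.736]
contact_force: [0.8, -0.8, -0.6]
opening: 0.004
grasp_force: 0.6
clock: 3.72
eef_pos: [528.0, -0.7, 23.4]
tcp_rot: [3.141, 0.003, 1.737]
contact_force: [2.3, -15.4, -0.2]
opening: -0.003
grasp_force: 7.6
```

It's home: force jumped to 15 N. I'll back off, rise, and go to the channel side of the lever.

```bash
python3 -m inch '[[[-0.05,0,0,0,0,0],[-0.1,0,0,0,0,0],[-0.1,0,-0.15,0,0,0],[-0.1,0,-0.35,0,0,0],[-0.1,0,-0.55,0,0,0],[-0.1,0,-0.75,0,0,0],[-0.1,0,-0.85,0,0,0],[-0.1,0,-0.85,0,0,0]]]'; python3 -m inch '[[[0.1,0.03,0,0,0,0],[0.2,0.06,0,0,0,0],[0.3,0.08,0,0,0,0],[0.4,0.1,0,0,0,0],[0.53,0.1,0,0,0,0],[0.53,0.1,0,0,0,0],[0.53,0.1,0,0,0,0]]]'
python3 - <<'E'
from ov import *
s,im=look(); p=s["eef_pos"]-[554,92.7,0];c,n=np.cos(.165),np.sin(.165);print(c*p[0]+n*p[1],-n*p[0]+c*p[1],p[2])
r2=r.grab_frame("side"); ci=r.camera_info("side")
P=jig([[42,0,68],[33.5,0,152.6],[-40,15,12]],554,92.7,.165)
q=cv2.projectPoints(P,ci["rvec"],ci["tvec"],ci["K"],None)[0][:,0];print(q)
u,v=q[0].astype(int); u0,v0=max(u-110,0),max(v-95,0)
cv2.imwrite("pics/side1.png",cv2.resize(r2[v0:v0+150,u0:u0+200,::-1],(800,600),interpolation=cv2.INTER_CUBIC)); print((q-[u0,v0])*4)
E
```

```text
clock: 4.38
eef_pos: [533.5, -19.3, 198.5]
tcp_rot: [3.133, 0.001, 1.735]
contact_force: [-0.1, -1.0, 0.2]
opening: 0.001
grasp_force: 0.0
clock: 4.97
eef_pos: [532.2, 89.5, 192.3]
tcp_rot: [-3.14, -0.0, 1.738]
contact_force: [-0.6, 0.2, -0.6]
opening: 0.002
grasp_force: 0.0
-21.987476649454525 0.46090456800657487 192.34706948863857
[[253.61988958 249.08211192]
 [255.1985622  222.93896175]
 [286.10684759 266.14345931]]
[[442.47955834 380.3284477 ]
 [448.79424878 275.75584699]
 [572.42739037 448.57383725]]
```

View pics/side1.png

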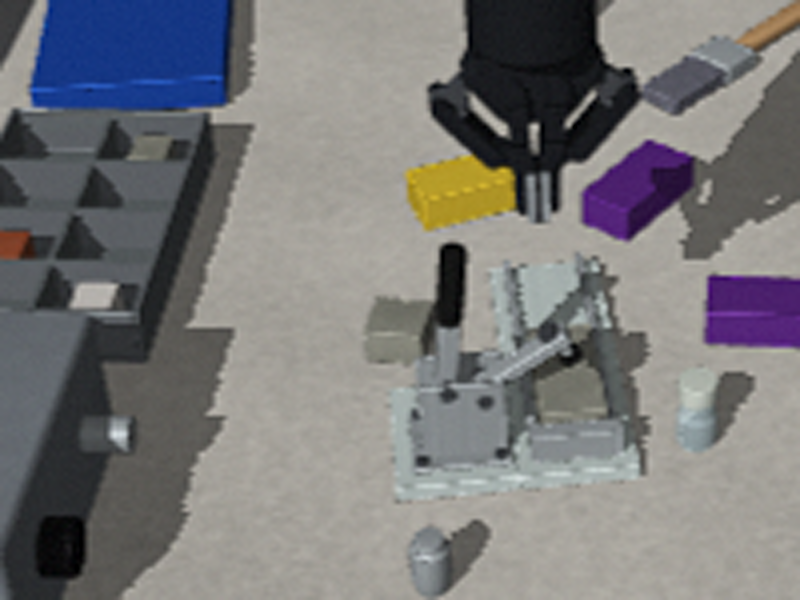

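The side view shows the lever upright at (452,290) with the fingers at (540,215) on its channel side, and everything else clear. I'll lower to z of about 155 and push toward jig +x.

```bash
python3 -m inch '[[[0,0,0.08,0,0,0],[0,0,0.16,0,0,0],[0,0,0.187,0,0,0],[0,0,0.187,0,0,0],[0,0,0.187,0,0,0]]]'; python3 -m inch '[[[0,0.05,0,0,0,0],[0,0.1,0,0,0,0],[0,0.14,0,0,0,0],[0,0.18,0,0,0,0],[0,0.22,0,0,0,0],[0,0.25,0,0,0,0],[0,0.25,0,0,0,0]]]'
```

```text
clock: 5.48
eef_pos: [532.9, 88.4, 155.9]
tcp_rot: [-3.141, -0.0, 1.735]
contact_force: [-0.6, 0.4, 1.3]
opening: -0.002
grasp_force: 0.0
clock: 6.07
eef_pos: [583.2, 97.5, 156.1]
tcp_rot: [-3.141, -0.0, 1.736]
contact_force: [-4.6, -0.4, 5.3]
opening: -0.003
grasp_force: 2.6
```

```bash
python3 -m inch '[[[0,0.04,0,0,0,0],[0,0.08,0,0,0,0],[0,0.12,0.012,0,0,0],[0,0.16,0.028,0,0,0],[0,0.2,0.045,0,0,0],[0,0.24,0.075,0,0,0],[0,0.275,0.1,0,0,0],[0,0.275,0.1,0,0,0]]]';python3 -m inch '[[[0,0.02,0.015,0,0,0],[0,0.04,0.03,0,0,0],[0,0.06,0.05,0,0,0],[0,0.06,0.05,0,0,0]]]'
python3 - <<'E'
from ov import *
r2=r.grab_frame("side")
cv2.imwrite("pics/side2.png",cv2.resize(r2[154:304,143:343,::-1],(800,600),interpolation=cv2.INTER_CUBIC))
E
```

```text
clock: 6.73
eef_pos: [637.5, 106.4, 134.3]
tcp_rot: [-3.141, 0.0, 1.736]
contact_force: [-0.9, -0.1, 0.8]
opening: 0.001
grasp_force: 0.0
clock: 7.07
eef_pos: [648.6, 108.2, 125.0]
tcp_rot: [-3.141, 0.0, 1.736]
contact_force: [-0.8, -0.8, -0.6]
opening: -0.003
grasp_force: 0.0
```

View pics/side2.png

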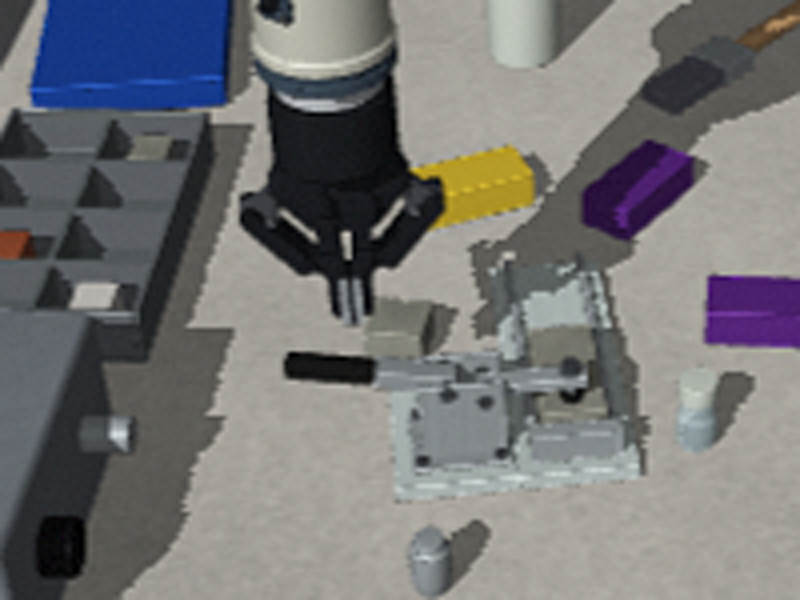

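The lever is locked: its grip lies nearly level at (330,367) and the foot is down on the slab at (572,390). I'll raise the hand clear and check that the slab is home.

```bash
python3 -m inch '[[[0,0,-0.15,0,0,0],[-0.1,-0.1,-0.3,0,0,0],[-0.2,-0.2,-0.4,0,0,0],[-0.3,-0.3,-0.45,0,0,0],[-0.4,-0.4,-0.45,0,0,0],[-0.45,-0.5,-0.45,0,0,0],[-0.45,-0.55,-0.45,0,0,0],[-0.45,-0.55,-0.45,0,0,0]]]'
python3 - <<'E'
from ov import *
s,im=look()
overlay(s,im,(554,92.7,.165),"pics/ov3.png",(140,0,440,225),-30,1.45)
E
```

```text
clock: 7.78
eef_pos: [552.7, 0.8, 216.1]
tcp_rot: [-3.141, -0.0, 1.734]
contact_force: [0.3, 0.0, 1.1]
opening: 0.005
grasp_force: 0.0
```

View pics/ov3.png

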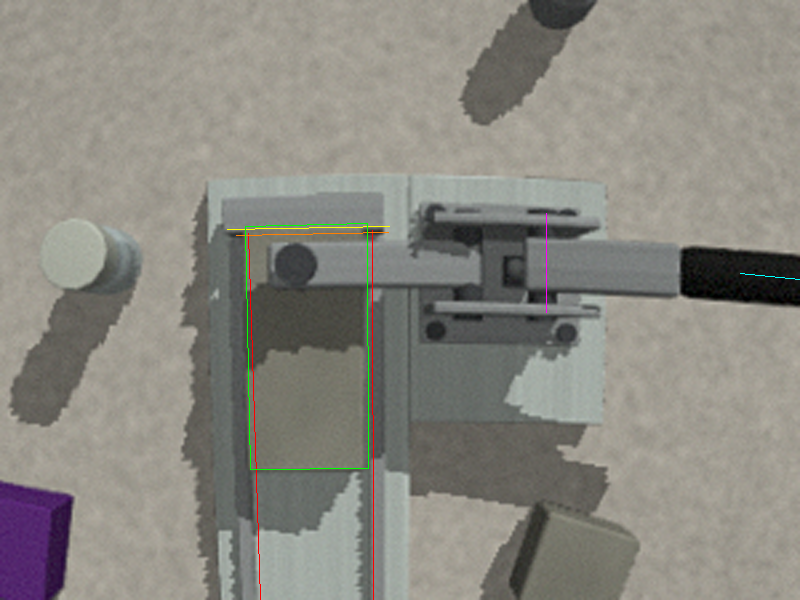

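The slab's front edge meets the stop bar at about y=233 px with no gap, its rear edge is at 468 on the predicted home line, and the lever is locked. Everything else is undisturbed and the hand is clear.

```bash
python3 -m inch '[[[0,0,0,0,0,0],[0,0,0,0,0,0],[0,0,0,0,0,0],[0,0,0,0,0,0]]]' | head -1; python3 -c "
from rig import r
print(r.sign_off())"
```

```text
clock: 8.17
the job is handed in; nothing more can be done
None
```

The slab is home against the end stop, the lever is snapped into lock with the foot down on the slab, and the hand is clear; I handed the job in at 8.2 s, but sign-off returned no verdict and I did not measure the foot's force.

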